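# Turn the sample warmer down and uncover it

### The job

First turn the selector dial of the sample warmer down to its one-dot mark (keep-warm) and leave it clicked in there. Then take the loose lid off the tub by its tab and set it down gently, right way up, in the middle of the flat white mat; leave the tube rack where it stands.

Things in the scene. Friction and masses are not known exactly. Their poses are not given: they have to be found in the camera images.
- warmer: White bench sample warmer, fixed. Origin on the bench under the middle of its 330 mm width (own y); 170 mm deep; x points from its front (robot side) to its back. Right part (y -165 to +15 mm): flat deck 75 mm high with the dial. Left part (y +15 to +165): open tub, 170 x 150 mm outside, centred at y +90, wall 8, rim 95 mm above the bench, closed by the loose lid.
- dial_axis (a point): Point on the dial's vertical axis, 119 mm above the bench (top of the pointer bar); axes as the warmer's; does not turn. Marks on the deck round the dial's back half, 50 to 85 mm from the axis, clockwise from above: open ring (off), one dot, two, three, four dots (black, each group in a row outward).
- pointer_tip (a point): Top of the pointer's outer end, 46 mm from the axis; turns with the dial. The dial is a black disc 76 mm across, top 89 mm above the bench, with an upright bar across it, 16 mm thick, 89 to 119 mm above the bench, from 46 mm out on the pointer side (white line on top) to 24 mm out on the other.
- dial (a joint): Dial angle, rad, clockwise from above. Clicks: 0 ring, 0.5 one dot, 1.0 two, 1.5 three, 2.0 four dots; starts at two, three or four. The pointer lies (1.0 - value) counter-clockwise from the warmer's x axis. Sprung detents: 5 to 7 N at the pointer's end passes the crest half-way between clicks, then it snaps into the next click and centres itself. Stops just past 0 and 2.0.
- lid: Loose black plastic lid on the tub, about 0.25 kg: plate 166 x 146 mm (x, y), from z 9 to 16 mm of the lid, over a skirt 147 x 127 mm outside that sits inside the rim with 3.5 mm play each side. Origin at the centre of the skirt's lower edge, z up. In place: 86 mm above the bench, axes as the warmer's. A tab stands up on its front (-x) edge.
- lid_tab (a point): Grip point of the lid's upright tab: 71 mm in front (-x) of the lid's centre, 39 mm above the lid's origin. The tab is 12 mm thick along the lid's x, 60 mm wide along its y and stands from z 16 to 49 mm of the lid. Pinch across its 12 mm from above.
- lid_seat (a point): Where the lid's origin lies when it is in place on the tub, fixed to the warmer.
- mat: Flat white plastic mat, 240 x 200 mm (its x, y), 4 mm thick, fixed on the bench to the left or right of the warmer; origin at the centre of its underside.
- rack: White tube rack full of tubes, 190 x 85 x 94 mm, loose, on the other side of the warmer from the mat; origin under its centre. Leave it where it stands.
There are look-alikes about, which are no part of the job. What is meant by the lid is not brown or orange, and is the smaller of those in its own colour.

How it is judged:
On the way:
1. the dial is clicked in at the one-dot mark while the lid is still on the tub (value of joint dial between 0.36 and 0.64 rad and velocity of joint dial below 0.5 rad/s and distance between lid and lid_seat below 0.02 m), for 0.3 s.
At the end, for the whole second after the job is handed in: The dial rests within 0.14 rad of the one-dot click, and the lid lies at rest and flat, right way up, on the mat, its centre within 50 mm of the mat's centre along each of the mat's axes (value of joint dial between 0.36 and 0.64 rad and x of lid in the frame of mat between -0.05 and 0.05 m and y of lid in the frame of mat between -0.05 and 0.05 m and height (world z) of lid below 0.012 m and angle between lid's own z axis and vertical below 0.1 rad and linear speed of lid below 0.02 m/s); the robot touches nothing.
It fails at once if the tube rack is shifted by more than 30 mm (distance of rack from where it was at the start of the episode above 0.03 m).
It fails at once if the lid is dropped: it falls freely faster than 0.6 m/s (linear speed of lid above 0.6 m/s and contact force between the fingers and lid below 0.2 N).
It also fails if it takes over 64 s, if anything falls off the work surface, if the arm or the gripper's body presses on something with over 40 N, if the wrist force passes 120 N, or if a joint passes its speed limit or range.

### The arm

A 7-joint arm with a two-finger parallel gripper is mounted at the origin on the work surface. World frame = base frame: x ahead of the robot, y to its left, z up, the work surface at z = 0. Lengths are in m, angles in rad, forces in N, time in s.
With the tool pointing down it reaches from about 0.4 to 0.85 m from the base axis. Payload 10.4 kg.
Tool frame: the origin (TCP) lies midway between the tips of the shut fingers; the grasp point (between the pads) lies 19 mm behind it; z points along the fingers, y is the line along which they close (so a half turn about z gives the same grasp; the last joint's range is limited). The gripper opens to 85 mm and grips with 20 to 120 N. Pads are 22 mm wide; open, the fingers measure 114 mm over their backs; the gripper's body (76 mm by 85 mm) begins 54 mm behind the grasp point. The pads swing forward as they close: fully open they stand 13 mm farther back than shut.
Start: joints at [1.175, 0.332, -0.065, 1.46, 0.022, 1.35, -0.088], TCP at [0.228, -0.582, 0.231] pointing down, gripper open.
Joint ranges: [-2.6, 2.6], [-0.5, 2.12], [-1.47, 1.34], [0.16, 2.42], [-1.27, 4.41], [0.06, 2.06], [-2.6, 2.6]. Speed limits (rad/s): [2.22, 2.22, 2.79, 2.79, 3.14, 3.14, 3.14].

### API

Orientations are given as a 3x3 rotation matrix whose columns are the frame's x, y, z axes.
In Python, from station import state, cams, order gives the robot as it stands. The module is installed in compiled form; this text tells all that it offers.
- The arm moves only by the tool jog_arm, never from a script. Its argument "increments" is a list of rows, each an object with "travel": the shift along the tool's x, y, z as a fraction of full scale, a list of three; "rotation": the turn, a rotation vector about the tool's x, y, z as a fraction of full scale, a list of three; "gripper": the opening, from -1 (shut) to 1 (fully open). In form: [{"travel": [dx, dy, dz], "rotation": [ax, ay, az], "gripper": gripper}, ...]. A call has 1 to 10 rows; each row is the pose to reach, as a shift and turn from the pose commanded when the call began, along the tool's axes at that moment; what a row does not reach only later rows make up. Full scale, the value 1, is 20 cm for a shift and 60 degrees for a turn. A row lasts 1/12 s, in which the tool goes at most 41.7 mm and 7.16 degrees, less where a joint would pass 70% of its speed; a pose out of reach is approached as far as the arm can. A call with a number of a shift or a turn outside -1 to 1 is refused whole. A call with a gripper value outside its range is refused whole. The fingers move at their own pace and stop on an object; the grip force is fixed at half the most. Time passes only in rows, so rows that repeat a pose let the fingers close. It gives the time, the measured TCP pose, the force, the opening and the grip force at its end, in the units of the state.
- state(): the state, without advancing time (a new reading comes with each control period).
- cams.camera(name): name is "side" or "top"; returns a dict with "img" (384x512x3 uint8, blue, green, red), "vertical_fov" (degrees; the focal length in pixels is half the picture's height over the tangent of half this angle, whatever the lens; pixels are square), "cx", "cy" (the principal point, pixels), "world_to_cam" (4x4, takes a point from world to camera coordinates). Camera axes: x right, y down, z forward; pixel columns grow to the right and rows downward; lengths in m; the calibration is good to about 2 mm. A picture is of the moment at which its call begins. There is no depth.
- order.close_job(): hands the job in; it is judged then, once.
The state is a dict: "time_s": time; "joint_pos": joint angles; "dq": joint speeds; "joint_torque": joint torques, N m; "tool_pos": TCP position; "tool_rot": TCP orientation; "ft_force": force on the tool from outside, world axes, zero at the start; "ft_torque": the same for the moment, N m; "opening": finger opening in m; "grasp_force": force on a finger pad.
Only numpy, scipy, OpenCV 4.12 (cv2) and the standard library are available. Lean on these libraries where they do the work, as an engineer would, in place of code of your own. Each camera call takes 0.05 s, during which the arm holds its last target. There are 200 camera calls.

## Working session

There is one attempt and no reset: what is moved stays moved. The work goes in short steps, Python scripts to look and compute and a tool call to move; the robot and the scene stay as the last step left them, time stands still between calls to the robot, and variables do not carry over. Pictures are saved under pics/ and viewed, at most 10 in all, crops included, and the job is handed in when it is done.

Besides the shell and the picture viewer there is one more tool, called after "Emit:" as name(argument=value, ...), one argument or row to a line, values as JSON. jog_arm: Moves the arm, as the interface text tells. Shift numbers are shares of 20 cm and turn numbers shares of 60 degrees, none past 1 either way. Its arguments: {"type":"object","properties":{"increments":{"type":"array","items":{"type":"object","properties":{"travel":{"type":"array","items":{"type":"number","minimum":-1,"maximum":1}},"rotation":{"type":"array","items":{"type":"number","minimum":-1,"maximum":1}},"gripper":{"type":"number"}}}}},"required":["increments"]}

```bash
mkdir -p pics; cat > h.py <<'E'
import numpy as np, cv2
from station import state, cams, order
def shot(n,f=None):
    c=cams.camera(n)
    if f: cv2.imwrite('pics/'+f,c['img'])
    return c
def K(c):
    h=c['img'].shape[0]; return h/2/np.tan(np.radians(c['vertical_fov'])/2)
def ray(c,u,v):
    T=np.array(c['world_to_cam']); R=T[:3,:3]; o=-R.T@T[:3,3]
    f=K(c); return o,R.T@np.array([(u-c['cx'])/f,(v-c['cy'])/f,1])
def onz(c,u,v,z):
    o,d=ray(c,u,v); return o+d*(z-o[2])/d[2]
def proj(c,p):
    T=np.array(c['world_to_cam']); q=T[:3,:3]@np.array(p)+T[:3,3]; f=K(c)
    return np.array([f*q[0]/q[2]+c['cx'],f*q[1]/q[2]+c['cy']])
E
python3 - <<'E'
from h import *
for n in('top','side'):
    c=shot(n,n+'0.png'); print(n,K(c),c['cx'],c['cy'],ray(c,c['cx'],c['cy']), {k:v for k,v in c.items() if k not in('img','world_to_cam')})
s=state();print(s['tool_pos'],s['tool_rot'],s['time_s'],s['opening'])
a=cv2.imread('pics/top0.png');cv2.imwrite('pics/top0b.png',cv2.resize(a,(800,600),interpolation=2))
E
```

```text
top 469.1071619206368 247.98724849372869 193.7614726300867 (array([0.4326954 , 0.11011901, 1.48080859]), array([ 0.06655126, -0.01465922, -0.99767532])) {'vertical_fov': 44.517407298527786, 'cx': 247.98724849372869, 'cy': 193.7614726300867}
side 353.960804029507 263.9298807405931 193.3858232059287 (array([0.15117262, 0.95109958, 0.59947384]), array([ 0.36454205, -0.8025392 , -0.47227104])) {'vertical_fov': 56.95372505860422, 'cx': 263.9298807405931, 'cy': 193.3858232059287}
[ 0.22750059 -0.58176443  0.23060175] [[ 9.31303214e-01  3.64244479e-01 -5.31064699e-04]
 [ 3.64244859e-01 -9.31302498e-01  1.15723544e-03]
 [-7.30652612e-05 -1.27117467e-03 -9.99999189e-01]] 0.1 0.0853920528052134
```

View pics/top0b.png

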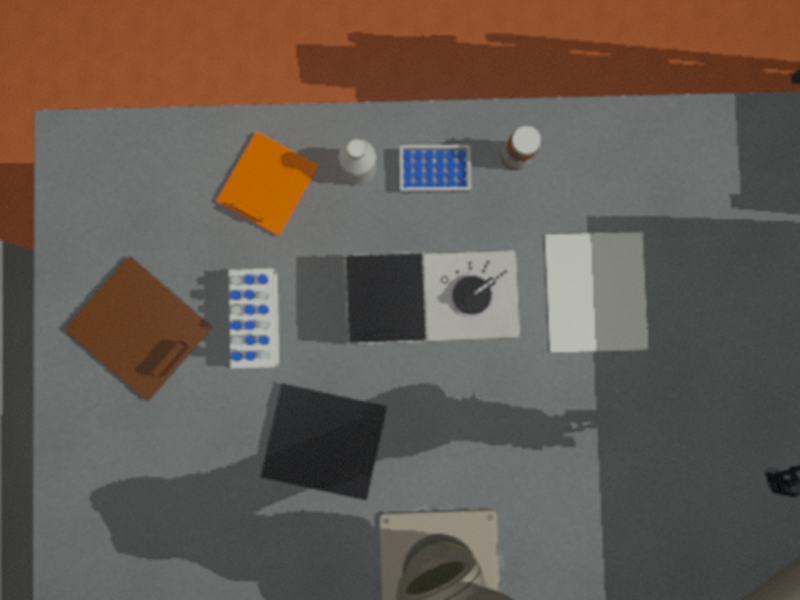

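View pics/side0.png

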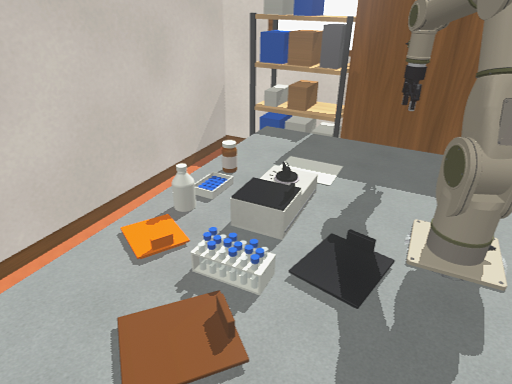

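Top view (800x600): the lid is the black square on the tub at (386,298). The deck and dial are at (472,295), with the pointer going up-right toward about (505,271). The mat is at (597,292) and the rack at (252,318). The larger black look-alike at (325,440) is not part of the job. Next I'll measure them.

```bash
python3 - <<'E'
from h import *
c=shot('top'); im=c['img']; g=cv2.cvtColor(im,cv2.COLOR_BGR2GRAY); hsv=cv2.cvtColor(im,cv2.COLOR_BGR2HSV)
def box(mask,x0,y0,x1,y1,z,name):
    m=np.zeros_like(g); m[y0:y1,x0:x1]=mask[y0:y1,x0:x1]
    cs,_=cv2.findContours(m,cv2.RETR_EXTERNAL,cv2.CHAIN_APPROX_NONE); k=max(cs,key=cv2.contourArea)
    r=cv2.minAreaRect(k); p=np.array([onz(c,u,v,z)[:2] for u,v in cv2.boxPoints(r)])
    e=p-np.roll(p,-1,0); w=cv2.minAreaRect((p*1000).astype(np.float32))
    print(name,r,'world c',p.mean(0),'sizes',np.linalg.norm(e,axis=1)[:2],'dirs',np.degrees(np.arctan2(e[:2,1],e[:2,0]))); return p
print(im[190,305],im[190,235],im[190,365],im[190,400],im[190,205],im[190,340],im[230,340])
white=(((g>130)&(hsv[...,1]<40))*255).astype(np.uint8)
box(white,268,150,340,225,.075,'deck')
dark=((g<60)*255).astype(np.uint8)
box(dark,215,155,273,225,.102,'lid')
m2=((g>120)*255).astype(np.uint8)
box(m2,345,140,420,232,.004,'mat')
d=((g<70)*255).astype(np.uint8)
m=np.zeros_like(g); m[170:210,280:335]=d[170:210,280:335]
cs,_=cv2.findContours(m,0,1); k=max(cs,key=cv2.contourArea); print('dial',cv2.minEnclosingCircle(k),cv2.fitEllipse(k))
cr=im[150:225,215:345]; cv2.imwrite('pics/crop1.png',cv2.resize(cr,None,fx=6,fy=6,interpolation=cv2.INTER_CUBIC))
E
```

```text
[51 51 50] [48 44 45] [179 186 184] [126 131 129] [79 80 78] [118 119 117] [114 115 112]
deck ((301.5518798828125, 188.69338989257812), (55.99058151245117, 59.76961898803711), 87.51044464111328) world c [ 0.53762341 -0.07226125] sizes [0.18099515 0.16917493] dirs [90.9656631   0.16724838]
lid ((246.23779296875, 190.18316650390625), (54.0369758605957, 47.58020782470703), 87.79740142822266) world c [0.53568665 0.09466075] sizes [0.14078894 0.15983373] dirs [90.67670667  0.38018421]
mat ((380.8707580566406, 186.52735900878906), (77.75263214111328, 62.419288635253906), 87.51044464111328) world c [ 0.54319023 -0.33349039] sizes [0.19990708 0.24743106] dirs [90.98432794 -0.49149168]
dial ((301.5, 188.5), 12.020915031433105) ((300.84075927734375, 188.65354919433594), (21.914209365844727, 22.73131561279297), 131.77540588378906)
```

View pics/crop1.png

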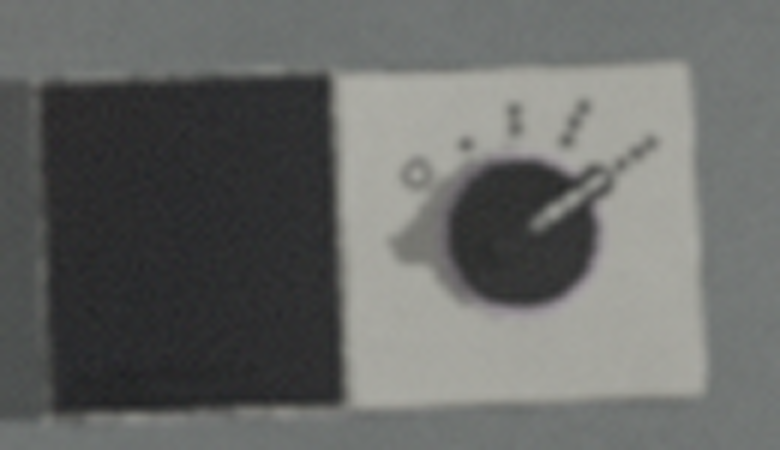

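The pointer stands at four dots, so the dial is at 2.0. The disc centre is at crop (523,232) and the marks run from the ring at (417,174) to four dots at (635,153). I'll cross-check the axis and the tab in the side view.

```bash
python3 - <<'E'
from h import *
c=shot('top'); s=shot('side')
ax=onz(c,301.65,188.4,.089); print('axis',ax)
px=lambda x,y:(215+(x+.5)/6-.5,150+(y+.5)/6-.5)
for n,a,r in(('ring',(417,174),55),('one',(466,144),0),('two',(515,121),0),('three',(575,124),0),('four',(636,153),0)):
    p=onz(c,*px(*a),.075)-ax; print(n,np.degrees(np.arctan2(p[1],p[0])),np.hypot(p[0],p[1]))
tip=onz(c,*px(604,174),.119)-ax; tail=onz(c,*px(536,227),.119)-ax; print('tip',tip,np.degrees(np.arctan2(tip[1],tip[0])),'line0',tail)
th=np.radians(.6); R=np.array([[np.cos(th),-np.sin(th)],[np.sin(th),np.cos(th)]])
lid=np.array([.5357,.0947]); im=cv2.resize(s['img'],None,fx=5,fy=5,interpolation=cv2.INTER_CUBIC)
def dot(p,col): u,v=(proj(s,p)+.5)*5; cv2.circle(im,(int(u),int(v)),3,col,-1)
for y in(-.03,.03):
  for z in(.102,.135):
    for x in(-.077,-.065): dot([*(lid+R@[x,y]),z],(0,255,255))
for x in(-.083,.083):
  for y in(-.073,.073): dot([*(lid+R@[x,y]),.102],(0,0,255))
for a in range(0,360,20):dot(ax+[.038*np.cos(np.radians(a)),.038*np.sin(np.radians(a)),0],(0,255,0))
cv2.imwrite('pics/crop2.png',im[155*5:235*5,225*5:325*5][:,:])
E
```

```text
axis [ 0.53711288 -0.0706824   0.089     ]
ring 57.30075988427758 0.059536446330388404
one 28.141761873417924 0.052880374700236744
two -0.13742496701524268 0.05758215648055644
three -28.74961085898954 0.06301427632682947
four -56.68319767416248 0.07237937061213598
tip [ 0.02539964 -0.03692374  0.03      ] -55.476125333043385 line0 [ 0.00044182 -0.00282641  0.03      ]
```

View pics/crop2.png

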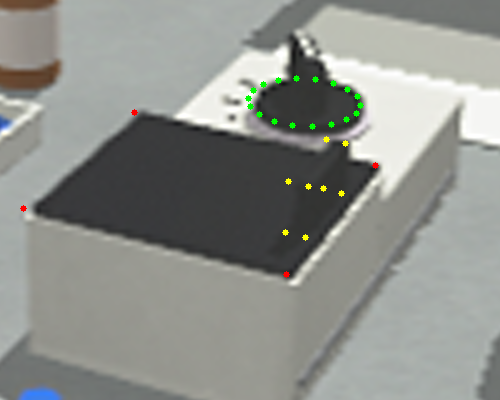

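The side view agrees with the measured dial ring and lid corners to about 2 mm, and the tab is at the lid's front edge as expected. Now moving.

Emit:
jog_arm(
  increments=[
    {"travel": [0.79, -0.605, 0], "rotation": [0, 0, 0], "gripper": 1},
    {"travel": [0.79, -0.605, 0], "rotation": [0, 0, 0], "gripper": 1},
    {"travel": [0.79, -0.605, 0], "rotation": [0, 0, 0], "gripper": 1},
    {"travel": [0.79, -0.605, 0], "rotation": [0, 0, 0], "gripper": 1},
    {"travel": [0.79, -0.605, 0], "rotation": [0, 0, 0], "gripper": 1},
    {"travel": [0.79, -0.605, 0], "rotation": [0, 0, 0], "gripper": 1},
    {"travel": [0.79, -0.605, 0], "rotation": [0, 0, 0], "gripper": 1},
  ],
)

```text
time_s: 0.83
tool_pos: [0.332, -0.4103, 0.2317]
tool_rot: [[0.93, 0.368, 0.0], [0.368, -0.93, -0.001], [0.0, 0.001, -1.0]]
ft_force: [-1.2, -0.8, -0.6]
opening: 0.0855
grasp_force: 0.0
```

Emit:
jog_arm(
  increments=[
    {"travel": [0.79, -0.605, 0], "rotation": [0, 0, 0], "gripper": 1},
    {"travel": [0.79, -0.605, 0], "rotation": [0, 0, 0], "gripper": 1},
    {"travel": [0.79, -0.605, 0], "rotation": [0, 0, 0], "gripper": 1},
    {"travel": [0.79, -0.605, 0], "rotation": [0, 0, 0], "gripper": 1},
    {"travel": [0.79, -0.605, 0], "rotation": [0, 0, 0], "gripper": 1},
    {"travel": [0.79, -0.605, 0], "rotation": [0, 0, 0], "gripper": 1},
    {"travel": [0.79, -0.605, 0], "rotation": [0, 0, 0], "gripper": 1},
  ],
)

```text
time_s: 1.42
tool_pos: [0.4342, -0.2414, 0.2313]
tool_rot: [[0.931, 0.366, 0.0], [0.366, -0.931, -0.0], [-0.0, 0.0, -1.0]]
ft_force: [-0.6, -1.6, -0.7]
opening: 0.0856
grasp_force: 0.0
```

Emit:
jog_arm(
  increments=[
    {"travel": [0.79, -0.605, 0], "rotation": [0, 0, 0], "gripper": 1},
    {"travel": [0.79, -0.605, 0], "rotation": [0, 0, 0], "gripper": 1},
    {"travel": [0.79, -0.605, 0], "rotation": [0, 0, 0], "gripper": 1},
    {"travel": [0.79, -0.605, 0], "rotation": [0, 0, 0], "gripper": 1},
    {"travel": [0.79, -0.605, 0], "rotation": [0, 0, 0], "gripper": 1},
    {"travel": [0.79, -0.605, 0], "rotation": [0, 0, 0], "gripper": 1},
    {"travel": [0.79, -0.605, 0], "rotation": [0, 0, 0], "gripper": 1},
  ],
)

```text
time_s: 2.0
tool_pos: [0.5373, -0.0721, 0.2308]
tool_rot: [[0.931, 0.365, -0.001], [0.365, -0.931, 0.0], [-0.001, -0.0, -1.0]]
ft_force: [-0.4, -1.2, -0.2]
opening: 0.0854
grasp_force: 0.0
```

Emit:
jog_arm(
  increments=[
    {"travel": [0, 0, 0], "rotation": [0, 0, -0.85], "gripper": 1},
    {"travel": [0, 0, 0], "rotation": [0, 0, -0.85], "gripper": 1},
    {"travel": [0, 0, 0], "rotation": [0, 0, -0.85], "gripper": 1},
    {"travel": [0, 0, 0], "rotation": [0, 0, -0.85], "gripper": 1},
    {"travel": [0, 0, 0], "rotation": [0, 0, -0.85], "gripper": 1},
    {"travel": [0, 0, 0], "rotation": [0, 0, -0.85], "gripper": 1},
    {"travel": [0, 0, 0], "rotation": [0, 0, -0.85], "gripper": 1},
    {"travel": [0, 0, 0], "rotation": [0, 0, -0.85], "gripper": 1},
    {"travel": [0, 0, 0], "rotation": [0, 0, -0.85], "gripper": 1},
    {"travel": [0, 0, 0], "rotation": [0, 0, -0.85], "gripper": 1},
  ],
)

```text
time_s: 2.83
tool_pos: [0.5366, -0.0732, 0.2312]
tool_rot: [[0.309, 0.951, -0.0], [0.951, -0.309, -0.001], [-0.001, -0.0, -1.0]]
ft_force: [-0.2, -0.3, -0.1]
opening: 0.0853
grasp_force: 0.0
```

Emit:
jog_arm(
  increments=[
    {"travel": [0, 0, 0], "rotation": [0, 0, -0.85], "gripper": 1},
    {"travel": [0, 0, 0], "rotation": [0, 0, -0.85], "gripper": 1},
    {"travel": [0, 0, 0], "rotation": [0, 0, -0.85], "gripper": 1},
    {"travel": [0, 0, 0], "rotation": [0, 0, -0.85], "gripper": 1},
    {"travel": [0, 0, 0], "rotation": [0, 0, -0.85], "gripper": 1},
    {"travel": [0, 0, 0], "rotation": [0, 0, -0.85], "gripper": 1},
    {"travel": [0, 0, 0], "rotation": [0, 0, -0.85], "gripper": 1},
    {"travel": [0, 0, 0], "rotation": [0, 0, -0.85], "gripper": 1},
    {"travel": [0, 0, 0], "rotation": [0, 0, -0.85], "gripper": 1},
    {"travel": [0, 0, 0], "rotation": [0, 0, -0.85], "gripper": 1},
  ],
)

```text
time_s: 3.67
tool_pos: [0.5368, -0.0717, 0.2313]
tool_rot: [[-0.545, 0.838, -0.0], [0.838, 0.545, -0.0], [-0.0, -0.0, -1.0]]
ft_force: [0.5, 0.3, -0.9]
opening: 0.0856
grasp_force: 0.0
```

```bash
cat >> h.py <<'E'
def need(x,y,z,yaw=None):
    s=state();R=np.array(s['tool_rot']);d=R.T@(np.array([x,y,z])-s['tool_pos'])/.2
    a=np.degrees(np.arctan2(R[1,0],R[0,0]))
    print('t',s['time_s'],'pos',np.round(s['tool_pos'],4),'yaw',a.round(2),'tiltz',R[:2,2].round(4),'need',d.round(3),None if yaw is None else round(-(yaw-a)/60,3),'F',np.round(s['ft_force'],1),'T',np.round(s['ft_torque'],2),'open',s['opening'],'gf',s['grasp_force'])
E
python3 -c "
from h import *
need(.5371,-.0707,.096,123);print(np.round(state()['joint_pos'],2))"
```

```text
t 3.6667 pos [ 0.5368 -0.0717  0.2313] yaw 123.03 tiltz [-0.     -0.0002] need [0.004 0.004 0.676] 0.0 F [ 0.5  0.3 -0.9] T [-0.02  0.03 -0.03] open 0.08558235265596952 gf 0.0
[ 0.67  0.22 -0.71  1.65  0.14  1.33  0.52]
```

Emit:
jog_arm(
  increments=[
    {"travel": [0.004, 0.004, 0.2], "rotation": [0, 0, 0], "gripper": 1},
    {"travel": [0.004, 0.004, 0.35], "rotation": [0, 0, 0], "gripper": 1},
    {"travel": [0.004, 0.004, 0.5], "rotation": [0, 0, 0], "gripper": 1},
    {"travel": [0.004, 0.004, 0.6], "rotation": [0, 0, 0], "gripper": 1},
    {"travel": [0.004, 0.004, 0.67], "rotation": [0, 0, 0], "gripper": 1},
    {"travel": [0.004, 0.004, 0.67], "rotation": [0, 0, 0], "gripper": 1},
    {"travel": [0.004, 0.004, 0.67], "rotation": [0, 0, 0], "gripper": 0.2},
    {"travel": [0.004, 0.004, 0.67], "rotation": [0, 0, 0], "gripper": -0.2},
    {"travel": [0.004, 0.004, 0.67], "rotation": [0, 0, 0], "gripper": -0.4},
  ],
)

```text
time_s: 4.42
tool_pos: [0.538, -0.0704, 0.0987]
tool_rot: [[-0.549, 0.836, 0.002], [0.836, 0.549, -0.001], [-0.002, 0.001, -1.0]]
ft_force: [0.5, -0.6, 0.0]
opening: 0.0515
grasp_force: 0.0
```

Emit:
jog_arm(
  increments=[
    {"travel": [0, 0, 0], "rotation": [0, 0, 0], "gripper": -0.5},
    {"travel": [0, 0, 0], "rotation": [0, 0, 0], "gripper": -0.6},
    {"travel": [0, 0, 0], "rotation": [0, 0, 0], "gripper": -1},
    {"travel": [0, 0, 0], "rotation": [0, 0, 0], "gripper": -1},
    {"travel": [0, 0, 0], "rotation": [0, 0, 0], "gripper": -1},
    {"travel": [0, 0, 0], "rotation": [0, 0, 0], "gripper": -1},
  ],
)

```text
time_s: 4.92
tool_pos: [0.536, -0.0714, 0.0981]
tool_rot: [[-0.549, 0.836, -0.002], [0.836, 0.549, -0.002], [-0.0, -0.003, -1.0]]
ft_force: [-10.4, -3.6, 12.6]
opening: 0.0145
grasp_force: 59.4
```

```bash
python3 -c "
from h import *
need(.5371,-.0707,.096,209);print(np.round(state()['joint_pos'],2))"
```

```text
t 4.9167 pos [ 0.536  -0.0714  0.0981] yaw 123.29 tiltz [-0.0024 -0.002 ] need [-0.     0.007  0.011] -1.429 F [-10.4  -3.6  12.6] T [-0.58  2.21 -0.04] open 0.014500562207373969 gf 59.38839554786682
[ 0.63  0.35 -0.68  1.81  0.25  1.08  0.44]
```

Emit:
jog_arm(
  increments=[
    {"travel": [0, -0.006, 0], "rotation": [0, 0, 0], "gripper": -1},
    {"travel": [0, -0.006, 0], "rotation": [0, 0, -0.1], "gripper": -1},
    {"travel": [0, -0.006, 0], "rotation": [0, 0, -0.2], "gripper": -1},
    {"travel": [0, -0.006, 0], "rotation": [0, 0, -0.3], "gripper": -1},
    {"travel": [0, -0.006, 0], "rotation": [0, 0, -0.4], "gripper": -1},
    {"travel": [0, -0.006, 0], "rotation": [0, 0, -0.5], "gripper": -1},
    {"travel": [0, -0.006, 0], "rotation": [0, 0, -0.6], "gripper": -1},
    {"travel": [0, -0.006, 0], "rotation": [0, 0, -0.7], "gripper": -1},
    {"travel": [0, -0.006, 0], "rotation": [0, 0, -0.7], "gripper": -1},
  ],
)

```text
time_s: 5.67
tool_pos: [0.5348, -0.0729, 0.0981]
tool_rot: [[-0.969, 0.248, -0.003], [0.248, 0.969, -0.003], [0.002, -0.004, -1.0]]
ft_force: [-12.1, -5.2, 15.9]
opening: 0.0147
grasp_force: 60.0
```

```bash
python3 -c "
from h import *
need(.5365,-.0711,.098,209);print(np.round(state()['joint_pos'],2))"
```

```text
t 5.6667 pos [ 0.5348 -0.0729  0.0981] yaw 165.63 tiltz [-0.0029 -0.0029] need [-0.006  0.011  0.001] -0.723 F [-12.1  -5.2  15.9] T [-1.01  2.49 -0.07] open 0.0147312026610345 gf 60.04024386405945
[ 0.73  0.38 -0.8   1.81  0.31  1.09  1.14]
```

Emit:
jog_arm(
  increments=[
    {"travel": [0, 0, 0], "rotation": [0, 0, -0.1], "gripper": -1},
    {"travel": [0, 0, 0], "rotation": [0, 0, -0.2], "gripper": -1},
    {"travel": [0, 0, 0], "rotation": [0, 0, -0.3], "gripper": -1},
    {"travel": [0, 0, 0], "rotation": [0, 0, -0.4], "gripper": -1},
    {"travel": [0, 0, 0], "rotation": [0, 0, -0.5], "gripper": -1},
    {"travel": [0, 0, 0], "rotation": [0, 0, -0.6], "gripper": -1},
    {"travel": [0, 0, 0], "rotation": [0, 0, -0.72], "gripper": -1},
    {"travel": [0, 0, 0], "rotation": [0, 0, -0.72], "gripper": -1},
    {"travel": [0, 0, 0], "rotation": [0, 0, -0.72], "gripper": -1},
  ],
)

```text
time_s: 6.42
tool_pos: [0.535, -0.0747, 0.0981]
tool_rot: [[-0.88, -0.476, -0.003], [-0.476, 0.88, -0.005], [0.005, -0.003, -1.0]]
ft_force: [-11.1, -11.9, 14.7]
opening: 0.0146
grasp_force: 60.1
```

```bash
python3 -c "
from h import *
need(.5365,-.0711,.098,209);print(np.round(state()['joint_pos'],2))"
```

```text
t 6.4167 pos [ 0.535  -0.0747  0.0981] yaw -151.6 tiltz [-0.0027 -0.0051] need [-0.015  0.012  0.001] -6.01 F [-11.1 -11.9  14.7] T [-2.1   2.38  0.04] open 0.014625883941552306 gf 60.121750831604004
[ 0.84  0.42 -0.94  1.8   0.39  1.11  1.83]
```

Emit:
jog_arm(
  increments=[
    {"travel": [0, 0, 0], "rotation": [0, 0, 0], "gripper": -0.5},
    {"travel": [0, 0, 0], "rotation": [0, 0, 0], "gripper": 0},
    {"travel": [0, 0, 0], "rotation": [0, 0, 0], "gripper": 0.5},
    {"travel": [0, 0, 0], "rotation": [0, 0, 0], "gripper": 0.5},
    {"travel": [0, 0, -0.1], "rotation": [0, 0, 0], "gripper": 0.5},
    {"travel": [0, 0, -0.25], "rotation": [0, 0, 0], "gripper": 0.5},
    {"travel": [0, 0, -0.4], "rotation": [0, 0, 0], "gripper": 1},
    {"travel": [0, 0, -0.5], "rotation": [0, 0, 0], "gripper": 1},
    {"travel": [0, 0, -0.5], "rotation": [0, 0, 0], "gripper": 1},
  ],
)

```text
time_s: 7.17
tool_pos: [0.5382, -0.0703, 0.2016]
tool_rot: [[-0.878, -0.479, 0.006], [-0.479, 0.878, -0.001], [-0.005, -0.004, -1.0]]
ft_force: [-0.9, 0.9, 0.2]
opening: 0.0852
grasp_force: 0.0
```

Emit:
jog_arm(
  increments=[
    {"travel": [0, 0, 0], "rotation": [0, 0, 1], "gripper": 1},
    {"travel": [0, 0, 0], "rotation": [0, 0, 1], "gripper": 1},
    {"travel": [0, 0, 0], "rotation": [0, 0, 1], "gripper": 1},
    {"travel": [0, 0, 0], "rotation": [0, 0, 1], "gripper": 1},
    {"travel": [0, 0, 0], "rotation": [0, 0, 1], "gripper": 1},
    {"travel": [0, 0, 0], "rotation": [0, 0, 1], "gripper": 1},
    {"travel": [0, 0, 0], "rotation": [0, 0, 1], "gripper": 1},
    {"travel": [0, 0, 0], "rotation": [0, 0, 1], "gripper": 1},
    {"travel": [0, 0, 0], "rotation": [0, 0, 1], "gripper": 1},
    {"travel": [0, 0, 0], "rotation": [0, 0, 1], "gripper": 1},
  ],
)

```text
time_s: 8.0
tool_pos: [0.536, -0.0706, 0.1968]
tool_rot: [[-0.852, 0.523, -0.0], [0.523, 0.852, 0.0], [0.0, -0.0, -1.0]]
ft_force: [-0.1, -0.2, 0.1]
opening: 0.0852
grasp_force: 0.0
```

Emit:
jog_arm(
  increments=[
    {"travel": [0, 0, 0], "rotation": [0, 0, 0.97], "gripper": 1},
    {"travel": [0, 0, 0], "rotation": [0, 0, 0.97], "gripper": 1},
    {"travel": [0, 0, 0], "rotation": [0, 0, 0.97], "gripper": 1},
    {"travel": [0, 0, 0], "rotation": [0, 0, 0.97], "gripper": 1},
    {"travel": [0, 0, 0], "rotation": [0, 0, 0.97], "gripper": 1},
    {"travel": [0, 0, 0], "rotation": [0, 0, 0.97], "gripper": 1},
    {"travel": [0, 0, 0], "rotation": [0, 0, 0.97], "gripper": 1},
    {"travel": [0, 0, 0], "rotation": [0, 0, 0.97], "gripper": 1},
    {"travel": [0, 0, 0], "rotation": [0, 0, 0.97], "gripper": 1},
    {"travel": [0, 0, 0], "rotation": [0, 0, 0.97], "gripper": 1},
  ],
)

```text
time_s: 8.83
tool_pos: [0.536, -0.0707, 0.197]
tool_rot: [[-0.011, 1.0, -0.0], [1.0, 0.011, -0.0], [0.0, -0.0, -1.0]]
ft_force: [-0.0, 0.5, -0.1]
opening: 0.0856
grasp_force: 0.0
```

```bash
python3 -c "
from h import *
need(.4647,.094,.2,90.3);print(np.round(state()['joint_pos'],2))
s=shot('side');cv2.imwrite('pics/crop3.png',cv2.resize(s['img'][140:240,215:335],None,fx=6,fy=6,interpolation=2))"
```

```text
t 8.8333 pos [ 0.536  -0.0707  0.197 ] yaw 90.61 tiltz [-0.0003 -0.    ] need [ 0.827 -0.348 -0.015] 0.005 F [-0.   0.5 -0.1] T [ 0.07 -0.07  0.02] open 0.0856387718851949 gf 0.0
[ 0.66  0.24 -0.7   1.7   0.16  1.26 -0.06]
```

View pics/crop3.png

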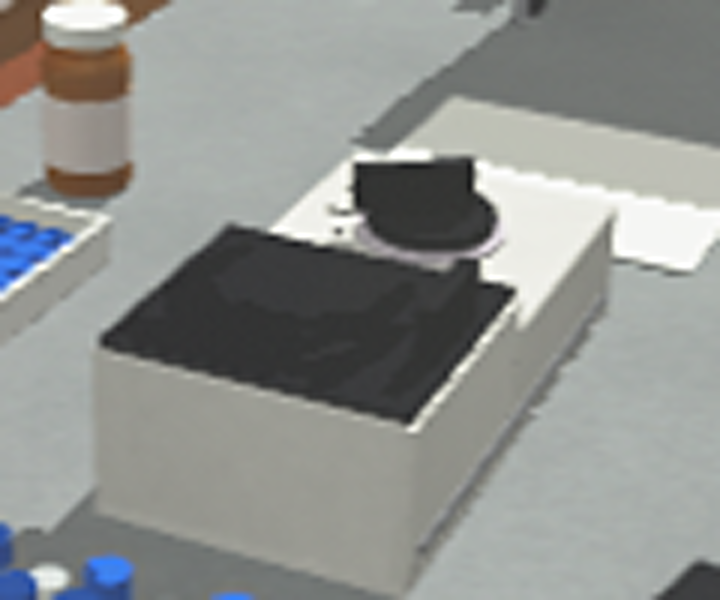

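The side crop shows the bar end at about (355,165), pointing toward the one-dot side. I'll confirm from the top camera once the gripper has moved over to the tab.

Emit:
jog_arm(
  increments=[
    {"travel": [0.2, -0.08, 0], "rotation": [0, 0, 0], "gripper": 1},
    {"travel": [0.4, -0.17, 0], "rotation": [0, 0, 0], "gripper": 1},
    {"travel": [0.6, -0.26, 0], "rotation": [0, 0, 0], "gripper": 1},
    {"travel": [0.75, -0.32, 0], "rotation": [0, 0, 0], "gripper": 1},
    {"travel": [0.827, -0.348, 0], "rotation": [0, 0, 0], "gripper": 1},
    {"travel": [0.827, -0.348, 0], "rotation": [0, 0, 0], "gripper": 1},
    {"travel": [0.827, -0.348, 0], "rotation": [0, 0, 0], "gripper": 1},
  ],
)

```text
time_s: 9.47
tool_pos: [0.4653, 0.0946, 0.1974]
tool_rot: [[-0.012, 1.0, 0.0], [1.0, 0.012, -0.001], [-0.001, 0.0, -1.0]]
ft_force: [0.8, 1.1, -0.6]
opening: 0.0857
grasp_force: 0.0
```

```bash
python3 -c "
from h import *
need(.4647,.094,.11,90.3);print(np.round(state()['joint_pos'],2))
s=shot('top');cv2.imwrite('pics/crop4.png',cv2.resize(s['img'][140:260,195:345],None,fx=5,fy=5,interpolation=2))"
```

```text
t 9.4667 pos [0.4653 0.0946 0.1974] yaw 90.67 tiltz [ 0.0005 -0.0006] need [-0.003 -0.003  0.437] 0.006 F [ 0.8  1.1 -0.6] T [-0.07 -0.05 -0.02] open 0.085696263130863 gf 0.0
[ 0.52  0.09 -0.84  1.85  0.07  1.23 -0.33]
```

View pics/crop4.png

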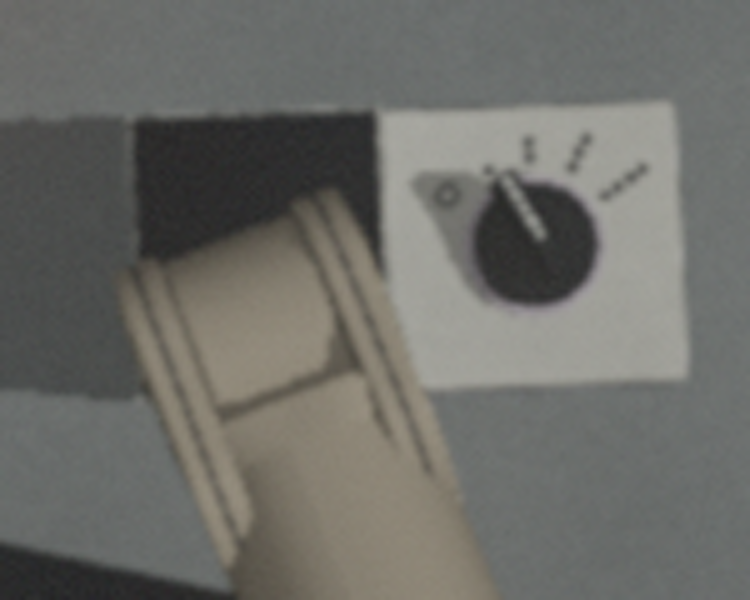

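The pointer's white line, (542,238) to (508,178), lies on the single dot, about 29° CCW. The dial is set. Next I'll descend onto the tab and grip it.

Emit:
jog_arm(
  increments=[
    {"travel": [0, 0, 0.1], "rotation": [0, 0, 0], "gripper": 1},
    {"travel": [0, 0, 0.2], "rotation": [0, 0, 0], "gripper": 1},
    {"travel": [0, 0, 0.3], "rotation": [0, 0, 0], "gripper": 1},
    {"travel": [0, 0, 0.38], "rotation": [0, 0, 0], "gripper": 1},
    {"travel": [0, 0, 0.43], "rotation": [0, 0, 0], "gripper": 1},
    {"travel": [0, 0, 0.43], "rotation": [0, 0, 0], "gripper": 1},
    {"travel": [0, 0, 0.43], "rotation": [0, 0, 0], "gripper": 0.2},
    {"travel": [0, 0, 0.43], "rotation": [0, 0, 0], "gripper": -0.2},
    {"travel": [0, 0, 0.43], "rotation": [0, 0, 0], "gripper": -0.4},
  ],
)

```text
time_s: 10.27
tool_pos: [0.4662, 0.0939, 0.1123]
tool_rot: [[-0.006, 1.0, 0.002], [1.0, 0.006, -0.0], [-0.0, 0.002, -1.0]]
ft_force: [-0.1, 0.7, 0.4]
opening: 0.0517
grasp_force: 0.0
```

Emit:
jog_arm(
  increments=[
    {"travel": [0, 0, 0], "rotation": [0, 0, 0], "gripper": -0.5},
    {"travel": [0, 0, 0], "rotation": [0, 0, 0], "gripper": -0.6},
    {"travel": [0, 0, 0], "rotation": [0, 0, 0], "gripper": -0.7},
    {"travel": [0, 0, 0], "rotation": [0, 0, 0], "gripper": -1},
    {"travel": [0, 0, 0], "rotation": [0, 0, 0], "gripper": -1},
    {"travel": [0, 0, 0], "rotation": [0, 0, 0], "gripper": -1},
    {"travel": [0, 0, 0], "rotation": [0, 0, 0], "gripper": -1},
  ],
)

```text
time_s: 10.85
tool_pos: [0.4657, 0.0941, 0.1118]
tool_rot: [[-0.006, 1.0, 0.001], [1.0, 0.006, -0.0], [-0.0, 0.001, -1.0]]
ft_force: [-2.3, -0.8, 6.0]
opening: 0.0108
grasp_force: 60.0
```

Emit:
jog_arm(
  increments=[
    {"travel": [0, 0, -0.02], "rotation": [0, 0, 0], "gripper": -1},
    {"travel": [0, 0, -0.05], "rotation": [0, 0, 0], "gripper": -1},
    {"travel": [0, 0, -0.08], "rotation": [0, 0, 0], "gripper": -1},
    {"travel": [0, 0, -0.11], "rotation": [0, 0, 0], "gripper": -1},
    {"travel": [0, 0, -0.15], "rotation": [0, 0, 0], "gripper": -1},
    {"travel": [0, 0, -0.2], "rotation": [0, 0, 0], "gripper": -1},
    {"travel": [0, 0, -0.25], "rotation": [0, 0, 0], "gripper": -1},
    {"travel": [0, 0, -0.25], "rotation": [0, 0, 0], "gripper": -1},
  ],
)

```text
time_s: 11.52
tool_pos: [0.4666, 0.0943, 0.1637]
tool_rot: [[-0.006, 1.0, 0.003], [1.0, 0.006, -0.0], [-0.0, 0.003, -1.0]]
ft_force: [1.4, 0.3, -1.3]
opening: 0.011
grasp_force: 58.8
```

```bash
python3 -c "
from h import *
need(.4647,.094,.11,90.3);print(np.round(state()['joint_pos'],2))
s=shot('side');cv2.imwrite('pics/crop5.png',cv2.resize(s['img'][100:240,200:360],None,fx=4,fy=4,interpolation=2))"
```

```text
t 11.5167 pos [0.4666 0.0943 0.1637] yaw 90.36 tiltz [ 0.0033 -0.    ] need [-0.002 -0.011  0.269] 0.001 F [ 1.4  0.3 -1.3] T [ 0.06  0.06 -0.05] open 0.010991547413620803 gf 58.82954299449921
[ 0.5   0.13 -0.84  1.9   0.1   1.16 -0.36]
```

View pics/crop5.png

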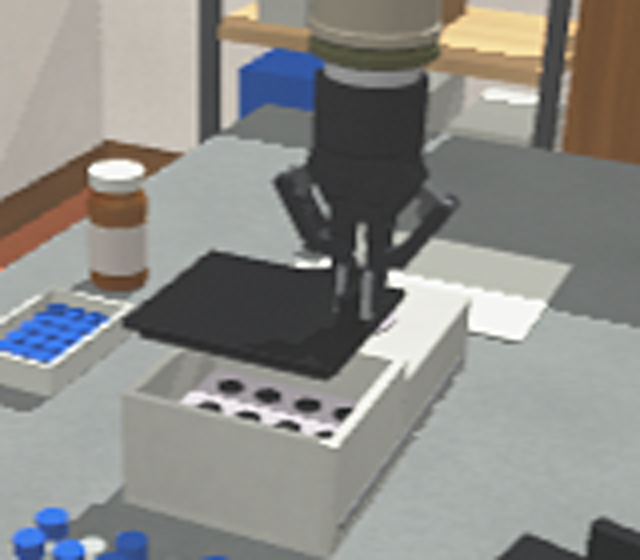

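The lid came cleanly out of the tub and hangs level. I'll lift it higher, past the dial, and carry it to the mat.

Emit:
jog_arm(
  increments=[
    {"travel": [0, 0, -0.06], "rotation": [0, 0, 0], "gripper": -1},
    {"travel": [0, 0, -0.14], "rotation": [0, 0, 0], "gripper": -1},
    {"travel": [0, 0, -0.2], "rotation": [0, 0, 0], "gripper": -1},
    {"travel": [0, 0, -0.25], "rotation": [0, 0, 0], "gripper": -1},
    {"travel": [-0.05, 0, -0.25], "rotation": [0, 0, 0], "gripper": -1},
    {"travel": [-0.12, 0, -0.25], "rotation": [0, 0, 0], "gripper": -1},
    {"travel": [-0.21, 0, -0.25], "rotation": [0, 0, 0], "gripper": -1},
    {"travel": [-0.31, 0, -0.25], "rotation": [0, 0, 0], "gripper": -1},
    {"travel": [-0.42, 0, -0.25], "rotation": [0, 0, 0], "gripper": -1},
    {"travel": [-0.53, 0, -0.25], "rotation": [0, 0, 0], "gripper": -1},
  ],
)

```text
time_s: 12.4
tool_pos: [0.4656, -0.0137, 0.2108]
tool_rot: [[-0.006, 1.0, -0.001], [1.0, 0.006, -0.0], [-0.0, -0.001, -1.0]]
ft_force: [1.2, -0.1, -2.1]
opening: 0.0111
grasp_force: 58.8
```

Emit:
jog_arm(
  increments=[
    {"travel": [-0.11, 0.01, 0], "rotation": [0, 0, 0], "gripper": -1},
    {"travel": [-0.22, 0.01, 0], "rotation": [0, 0, 0], "gripper": -1},
    {"travel": [-0.33, 0.01, 0], "rotation": [0, 0, 0], "gripper": -1},
    {"travel": [-0.44, 0.02, 0], "rotation": [0, 0, 0], "gripper": -1},
    {"travel": [-0.55, 0.02, 0], "rotation": [0, 0, 0], "gripper": -1},
    {"travel": [-0.66, 0.02, 0], "rotation": [0, 0, 0], "gripper": -1},
    {"travel": [-0.77, 0.03, 0], "rotation": [0, 0, 0], "gripper": -1},
    {"travel": [-0.88, 0.03, 0], "rotation": [0, 0, 0], "gripper": -1},
    {"travel": [-0.98, 0.03, 0], "rotation": [0, 0, 0], "gripper": -1},
  ],
)

```text
time_s: 13.15
tool_pos: [0.4724, -0.2101, 0.2106]
tool_rot: [[-0.005, 1.0, -0.001], [1.0, 0.005, -0.0], [-0.0, -0.001, -1.0]]
ft_force: [0.1, -0.8, -1.9]
opening: 0.0109
grasp_force: 58.9
```

Emit:
jog_arm(
  increments=[
    {"travel": [-0.11, 0, 0], "rotation": [0, 0, 0], "gripper": -1},
    {"travel": [-0.22, 0, 0], "rotation": [0, 0, 0], "gripper": -1},
    {"travel": [-0.33, 0, 0], "rotation": [0, 0, 0], "gripper": -1},
    {"travel": [-0.43, 0, 0], "rotation": [0, 0, 0], "gripper": -1},
    {"travel": [-0.51, 0, 0], "rotation": [0, 0, 0], "gripper": -1},
    {"travel": [-0.58, 0, 0], "rotation": [0, 0, 0], "gripper": -1},
    {"travel": [-0.62, 0, 0], "rotation": [0, 0, 0], "gripper": -1},
    {"travel": [-0.62, 0, 0], "rotation": [0, 0, 0], "gripper": -1},
    {"travel": [-0.62, 0, 0], "rotation": [0, 0, 0], "gripper": -1},
  ],
)

```text
time_s: 13.9
tool_pos: [0.4742, -0.3314, 0.2111]
tool_rot: [[-0.007, 1.0, -0.0], [1.0, 0.007, 0.001], [0.001, -0.0, -1.0]]
ft_force: [0.0, 0.7, -1.7]
opening: 0.011
grasp_force: 58.9
```

```bash
python3 -c "
from h import *
need(.4725,-.334,.03,90.3);print(np.round(state()['joint_pos'],2))
s=shot('side','s6.png')
cv2.imwrite('pics/crop6.png',cv2.resize(np.hstack([s['img'][60:220,240:400],shot('top')['img'][110:270,310:470]]),None,fx=2.5,fy=2.5,interpolation=2))"
```

```text
t 13.9 pos [ 0.4742 -0.3314  0.2111] yaw 90.38 tiltz [-0.0001  0.0007] need [-0.014 -0.009  0.906] 0.001 F [ 0.   0.7 -1.7] T [ 0.05  0.12 -0.04] open 0.01095908787508874 gf 58.853686451911926
[ 0.93  0.28 -0.48  1.6   0.13  1.3   0.44]
```

View pics/crop6.png

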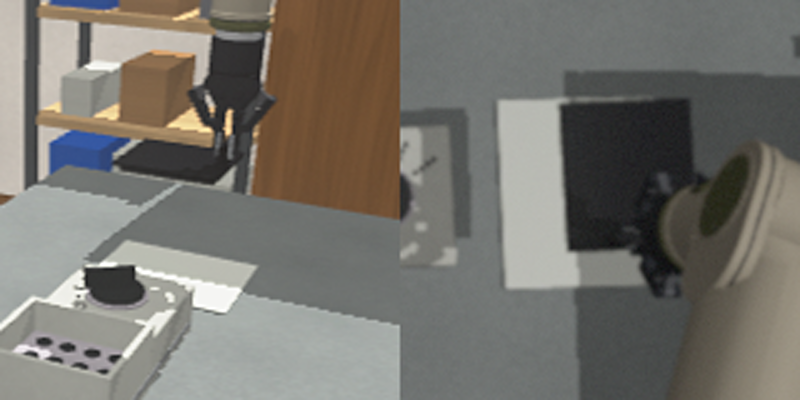

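The lid hangs level above the mat, offset in the top view only by parallax. Lowering it now.

Emit:
jog_arm(
  increments=[
    {"travel": [-0.014, -0.009, 0.08], "rotation": [0, 0, 0], "gripper": -1},
    {"travel": [-0.014, -0.009, 0.18], "rotation": [0, 0, 0], "gripper": -1},
    {"travel": [-0.014, -0.009, 0.28], "rotation": [0, 0, 0], "gripper": -1},
    {"travel": [-0.014, -0.009, 0.38], "rotation": [0, 0, 0], "gripper": -1},
    {"travel": [-0.014, -0.009, 0.48], "rotation": [0, 0, 0], "gripper": -1},
    {"travel": [-0.014, -0.009, 0.58], "rotation": [0, 0, 0], "gripper": -1},
    {"travel": [-0.014, -0.009, 0.67], "rotation": [0, 0, 0], "gripper": -1},
    {"travel": [-0.014, -0.009, 0.74], "rotation": [0, 0, 0], "gripper": -1},
    {"travel": [-0.014, -0.009, 0.79], "rotation": [0, 0, 0], "gripper": -1},
    {"travel": [-0.014, -0.009, 0.82], "rotation": [0, 0, 0], "gripper": -1},
  ],
)

```text
time_s: 14.83
tool_pos: [0.4723, -0.3337, 0.0464]
tool_rot: [[-0.007, 1.0, -0.001], [1.0, 0.007, 0.001], [0.001, -0.001, -1.0]]
ft_force: [-0.3, -0.0, -2.3]
opening: 0.0108
grasp_force: 58.7
```

Emit:
jog_arm(
  increments=[
    {"travel": [0, 0, 0.015], "rotation": [0, 0, 0], "gripper": -1},
    {"travel": [0, 0, 0.03], "rotation": [0, 0, 0], "gripper": -1},
    {"travel": [0, 0, 0.045], "rotation": [0, 0, 0], "gripper": -1},
    {"travel": [0, 0, 0.06], "rotation": [0, 0, 0], "gripper": -1},
    {"travel": [0, 0, 0.07], "rotation": [0, 0, 0], "gripper": -1},
    {"travel": [0, 0, 0.07], "rotation": [0, 0, 0], "gripper": -1},
    {"travel": [0, 0, 0.07], "rotation": [0, 0, 0], "gripper": -1},
  ],
)

```text
time_s: 15.42
tool_pos: [0.4724, -0.3348, 0.0334]
tool_rot: [[-0.006, 1.0, 0.0], [1.0, 0.006, -0.0], [-0.0, 0.0, -1.0]]
ft_force: [0.1, 0.2, -1.8]
opening: 0.0107
grasp_force: 58.7
```

```bash
python3 -c "
from h import *
need(.4725,-.334,.03,90.3)"
```

```text
t 15.4167 pos [ 0.4724 -0.3348  0.0334] yaw 90.36 tiltz [ 0.0002 -0.0001] need [0.004 0.    0.017] 0.001 F [ 0.1  0.2 -1.8] T [-0.    0.13  0.01] open 0.010660035133448098 gf 58.74641418457031
```

Emit:
jog_arm(
  increments=[
    {"travel": [0, 0, 0.005], "rotation": [0, 0, 0], "gripper": -1},
    {"travel": [0, 0, 0.01], "rotation": [0, 0, 0], "gripper": -1},
    {"travel": [0, 0, 0.013], "rotation": [0, 0, 0], "gripper": -1},
    {"travel": [0, 0, 0.016], "rotation": [0, 0, 0], "gripper": -1},
    {"travel": [0, 0, 0.016], "rotation": [0, 0, 0], "gripper": -1},
    {"travel": [0, 0, 0.016], "rotation": [0, 0, 0], "gripper": -1},
  ],
)

```text
time_s: 15.92
tool_pos: [0.4724, -0.3348, 0.0302]
tool_rot: [[-0.006, 1.0, 0.0], [1.0, 0.006, -0.0], [-0.0, 0.0, -1.0]]
ft_force: [0.3, 0.4, -2.2]
opening: 0.0108
grasp_force: 58.8
```

Emit:
jog_arm(
  increments=[
    {"travel": [0, 0, 0.003], "rotation": [0, 0, 0], "gripper": -1},
    {"travel": [0, 0, 0.006], "rotation": [0, 0, 0], "gripper": -1},
    {"travel": [0, 0, 0.009], "rotation": [0, 0, 0], "gripper": -1},
    {"travel": [0, 0, 0.009], "rotation": [0, 0, 0], "gripper": -1},
    {"travel": [0, 0, 0.009], "rotation": [0, 0, 0], "gripper": -1},
  ],
)

```text
time_s: 16.33
tool_pos: [0.4725, -0.3349, 0.0298]
tool_rot: [[-0.006, 1.0, -0.0], [1.0, 0.006, -0.001], [-0.001, -0.0, -1.0]]
ft_force: [-6.7, 4.2, 15.2]
opening: 0.0108
grasp_force: 61.2
```

Contact made. I'll ease off the pressure, release and retreat.

Emit:
jog_arm(
  increments=[
    {"travel": [0, 0, -0.005], "rotation": [0, 0, 0], "gripper": -1},
    {"travel": [0, 0, -0.005], "rotation": [0, 0, 0], "gripper": -0.6},
    {"travel": [0, 0, -0.005], "rotation": [0, 0, 0], "gripper": -0.3},
    {"travel": [0, 0, -0.005], "rotation": [0, 0, 0], "gripper": 0.2},
    {"travel": [0, 0, -0.005], "rotation": [0, 0, 0], "gripper": 0.2},
    {"travel": [0, 0, -0.005], "rotation": [0, 0, 0], "gripper": 0.2},
    {"travel": [0, 0, -0.1], "rotation": [0, 0, 0], "gripper": 0.2},
    {"travel": [0, 0, -0.2], "rotation": [0, 0, 0], "gripper": 0.2},
    {"travel": [0, 0, -0.35], "rotation": [0, 0, 0], "gripper": 0.2},
    {"travel": [0, 0, -0.5], "rotation": [0, 0, 0], "gripper": 0.2},
  ],
)

```text
time_s: 17.17
tool_pos: [0.4719, -0.3343, 0.1289]
tool_rot: [[-0.006, 1.0, -0.001], [1.0, 0.006, 0.001], [0.001, -0.001, -1.0]]
ft_force: [0.9, 0.3, 1.1]
opening: 0.0512
grasp_force: 0.0
```

Emit:
jog_arm(
  increments=[
    {"travel": [0, 0, -0.4], "rotation": [0, 0, 0], "gripper": 0.2},
    {"travel": [0, 0, -0.4], "rotation": [0, 0, 0], "gripper": 0.2},
    {"travel": [-0.3, -0.2, -0.4], "rotation": [0, 0, 0], "gripper": 0.2},
    {"travel": [-0.6, -0.4, -0.4], "rotation": [0, 0, 0], "gripper": 0.2},
    {"travel": [-0.9, -0.5, -0.4], "rotation": [0, 0, 0], "gripper": 0.2},
    {"travel": [-0.9, -0.5, -0.4], "rotation": [0, 0, 0], "gripper": 0.2},
    {"travel": [-0.9, -0.5, -0.4], "rotation": [0, 0, 0], "gripper": 0.2},
    {"travel": [-0.9, -0.5, -0.4], "rotation": [0, 0, 0], "gripper": 0.2},
  ],
)

```text
time_s: 17.83
tool_pos: [0.3664, -0.5233, 0.2073]
tool_rot: [[0.005, 1.0, -0.004], [1.0, -0.005, -0.003], [-0.003, -0.003, -1.0]]
ft_force: [-0.3, -1.2, 0.1]
opening: 0.0515
grasp_force: 0.0
```

```bash
python3 -c "
from h import *
need(.4725,-.334,.03,90.3);print(np.round(state()['dq'],3))
c=shot('top');s=shot('side')
cv2.imwrite('pics/crop7.png',cv2.resize(np.hstack([s['img'][100:220,240:400],c['img'][130:250,275:435]]),None,fx=2.5,fy=2.5,interpolation=2))
g=cv2.cvtColor(c['img'],6);m=np.zeros_like(g);m[140:235,350:418]=(g<60)[140:235,350:418]*255
k=max(cv2.findContours(m,0,1)[0],key=cv2.contourArea);r=cv2.minAreaRect(k);print(r,onz(c,*r[0],.02))"
```

```text
t 17.8333 pos [ 0.3664 -0.5233  0.2073] yaw 89.74 tiltz [-0.0035 -0.0027] need [0.951 0.529 0.882] -0.009 F [-0.3 -1.2  0.1] T [-0.    0.1   0.02] open 0.051504110130984784 gf 0.0
[-0.049 -0.036 -0.072  0.064 -0.035 -0.004 -0.089]
((382.9505310058594, 185.9113311767578), (51.3106575012207, 44.953582763671875), 87.39744567871094) [ 0.54307136 -0.33521521  0.02      ]
```

View pics/crop7.png

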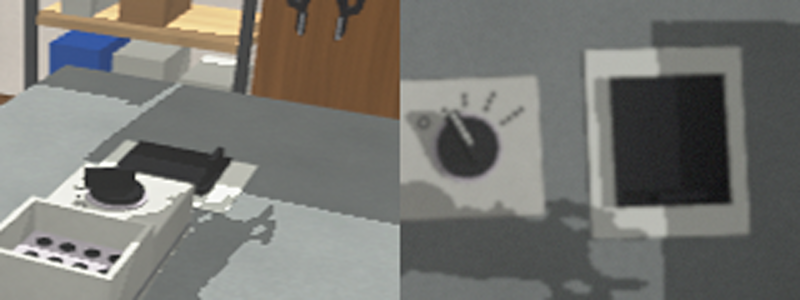

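The lid lies flat and upright in the middle of the mat, with its centre at (0.543, -0.335) against the mat's (0.543, -0.333). The dial still points at one dot, and the arm is clear. Handing in.

```bash
python3 -c "
from h import *
print(order.close_job())"
```

```text
the job is handed in; nothing more can be done
None
```

The job is handed in, though no verdict came back: the last pictures show the dial at the one-dot mark and the lid flat, right way up, about 2 mm from the mat's centre, and the arm stayed well away from the rack throughout.

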